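# Peel the top sieve off the sticking stack and show it over the light panel

### The arm

A 7-joint arm with a two-finger parallel gripper is mounted at the origin on the work surface. World frame = base frame: x ahead of the robot, y to its left, z up, the work surface at z = 0. Lengths are in m, angles in rad, forces in N, time in s.
With the tool pointing down it reaches from about 0.425 to 1.025 m from the base axis. Payload 9.4 kg.
Tool frame: the origin (TCP) lies at the centre of the arm's flange, where the gripper is bolted on; the fingertips stand 173 mm ahead of it and the grasp point (between the pads) lies 155 mm ahead of it; z points along the fingers, y is the direction in which the jaws open and shut (so a half turn about z gives the same grasp; the last joint's range is limited). The gripper opens to 85 mm and grips with 20 to 120 N. Pads are 22 mm wide; open, the fingers measure 114 mm over their backs; the gripper's body (76 mm by 85 mm) begins 54 mm behind the grasp point. The pads swing forward as they close: fully open they stand 13 mm farther back than shut.
Start: joints at [-0.077, 0.599, -0.003, 1.599, 0.002, 0.943, -0.08], TCP at [0.725, 0, 0.405] pointing down, gripper open.
Joint ranges: [-2.57, 2.57], [-0.35, 1.97], [-1.29, 1.29], [0.11, 2.56], [-1.05, 4.19], [0.11, 1.86], [-2.63, 2.63]. Speed limits (rad/s): [2.22, 2.22, 3.01, 3.01, 3.14, 3.14, 3.14].

### API

Orientations are given as [roll, pitch, yaw] about the fixed x, y, z axes, in that order (R = Rz(yaw) Ry(pitch) Rx(roll)).
In Python, from rig import bot gives the robot as it stands.
- The arm moves only by the shell command python3 -m crank 'ROWS' [OPENING] [FORCE]. ROWS is JSON, a list that holds one entry, the list of rows, each a list of 6 numbers: the shift along the tool's x, y, z in mm, then the turn, a rotation vector about the tool's x, y, z in degrees. A call has 1 to 10 rows; each row shifts and turns the commanded pose from where the row before left it, along the tool's axes as they then stand; what a row does not reach is not made up. A row lasts 1/10 s, in which the tool goes at most 50 mm and 8.59 degrees, less where a joint would pass 70% of its speed; a pose out of reach is approached as far as the arm can. A call is refused whole if a number of a shift passes 50 or a number of a turn 8.59, either way. A call with a gripper value outside its range is refused whole. OPENING is the opening, from -1 (shut) to 1 (fully open), so that 0 is half open, set as the call begins (- or left out, the last holds). The fingers move at their own pace and stop on an object; FORCE is the grip in N (left out, the last holds). Time passes only in rows, so rows that do not move let the fingers close. It gives the time, the measured TCP pose, the force and the opening at its end, in the units of the state.
- bot.get_state(): the state, without advancing time (a new reading comes with each control period).
- bot.snapshot(name): name is "scene" or "side" or "wrist"; returns (picture, depth): 420x560x3 uint8, red, green, blue; 420x560 float32, m along the optical axis (not along the pixel's ray), 0 where there is no reading.
- bot.camera_model(name): a dict with "fovy" (degrees; the focal length in pixels is half the picture's height over the tangent of half this angle, whatever the lens; pixels are square), "cx", "cy" (the principal point, pixels), "extrinsics" (4x4, takes a point from world to camera coordinates); the wrist camera has in their place "hand_eye" (4x4, takes a point from camera to tool coordinates, whose origin is the TCP and whose axes are the flange's). Camera axes: x right, y up, looking along -z (the intrinsics and any distortion apply to the point x, -y, -z); pixel columns grow to the right and rows downward; lengths in m; the calibration is good to about 2 mm. The wrist camera is an equidistant fisheye: a pixel r from the principal point sees the ray r / f radians off the axis. A picture is of the moment at which its call begins: read the wrist's pose just before it. camera_model takes no time and is no camera call.
- bot.close_job(): hands the job in, once; it reports no verdict.
Trained networks look in the newest picture that a camera, given by its name, has taken for a name from the list of things; names that differ only in an ending like _2 or _b are one class to them, and where a whole thing is asked for, a point or a joint stands for the part that bears it (a point fixed in the world has none). Each returns a list of dicts, best first, with "score" (0 to 1); they miss things now and then, are a little off and sometimes report something else, mostly with a low value. They report only what shows in the picture. A call takes as long as a camera call. They do not tell look-alikes from the thing itself.
- bot.cut_out(query, camera): "mask" (420x560 bool, what is visible of it) and "position" ([column, row] in pixels, amid what is visible of it).
- bot.place_of(query, camera): "position" ([column, row] in pixels: a listed point, or the origin of a listed thing).
The state is a dict: "time": time; "joint_pos": joint angles; "qd": joint speeds; "effort": joint torques, N m; "tool_pos": TCP position; "tcp_rot": TCP orientation; "contact_force": force on the tool from outside, world axes, zero at the start; "torque": the same for the moment, N m; "width": finger opening in m.
Only numpy, scipy, OpenCV 4.12 (cv2) and the standard library are available. Lean on these libraries where they do the work, as an engineer would, in place of code of your own. Each camera call takes 0.05 s, during which the arm holds its last target.

### The job

Swing the hold-down lever of the sieve shaker fully back, then take the upper sieve by its tab and peel it off the one it sticks in: raise the tab corner a good 3 cm while the opposite corner still rests, since a straight lift drags the lower sieve along. Leave the lower sieve seated, the lever back and everything else on the bench where it is. Finish while holding the sieve by its tab, level and still, centred over the light panel and a hand's breadth (8 to 10 cm) above it.

Things in the scene. Friction and masses are not known exactly. Their poses are not given: they have to be found in the camera images.
- presser (a joint): Hold-down rocker on the shaker's clamping head: a 95 mm arm with a 126 mm padded cross bar over the sieves, and a hand lever with ball knob on the same hinge. Rad: 0 = bar on the upper sieve, lever leaning 0.70 from upright towards the sieves; 1.45 = fully back at its stop, lever leaning 0.75 the other way, bar clear of the sieves. Friction (3 N at the knob): stays where left. Starts at 0 to 0.06.
- presser_knob (a point): Centre of the lever's black ball knob, 24 mm in diameter, on a 10 mm rod, 80 mm from the hinge. It swings on an arc about the hinge, over the top and away from the sieves, in the upright plane square to the hinge line.
- presser_hinge (a point): Middle of the hinge line, fixed to the shaker, 158 mm above the bench, between two cheeks (58 mm over their outsides, tops 15 mm above this point). x axis: the hinge line; y axis: level, pointing away from the sieves, the way the knob is swung; z up. The centre of the stack lies 110 mm from it along -y.
- sieve_top: Upper of two like steel sieves nested on the shaker's fixed catch pan: square 130 x 130 mm mesh tray, corners cut, 140 g (10 % either way). Origin under its floor's centre, z up, 115 mm above the bench at the start. Rim bar 8 mm wide, 14 to 24 mm above the origin, resting on the lower rim (10 mm pitch); black upright tab at its -x -y corner. Stuck in the lower sieve's rubber catches (see heel).
- tab_grip (a point): Point inside the upper sieve's tab, 9 mm below its top edge, 91 mm from the sieve's centre. The tab is 8 mm thick along the sieve's diagonal and 24 mm wide, its top 52 mm above the sieve's origin (28 mm above the rim). The lower sieve's like tab stands at its +x -y corner, 10 mm lower.
- heel (a point): Corner opposite the tab, under the upper sieve's rim, 85 mm from its centre: it tilts on this corner. Lugs on its two sides next to this corner stick 5 mm deep in sprung rubber catches on the lower rim's +x and +y sides; they hold with 2 to 3 N in all, more than the lower sieve's weight, and are free once the tab corner is 25 mm up with this corner resting.
- sieve_second: Lower sieve, alike, 160 g with its catches, origin under its floor's centre (105 mm above the bench at the start). It only rests in the catch pan, loose, and must stay seated.
- light_panel: Flat inspection light panel lying fixed on the bench, 180 x 180 mm, grey frame with a 156 mm lit white square. Origin under its centre; its top face is 14 mm above the origin.
- wash_bottle: Plastic wash bottle, 66 mm in diameter, 185 mm high with its spout, on the bench beside the shaker. Origin under its centre. Bystander.
- vial: Small capped glass vial, 24 mm in diameter, 45 mm high, on the shaker's deck (deck 95 mm above the bench). Origin under its centre. Bystander.
- forceps: Steel forceps, 115 mm long, 6 mm high, lying on the shaker's deck beside the stack. Origin under its centre. Bystander.
- brush: Cleaning brush, 160 mm long, 20 mm high, lying on the bench on the near side of the light panel. Origin under its centre. Bystander.
- beaker: Small glass beaker, 60 mm in diameter, 65 mm high, on the bench on the panel's right. Origin under its centre. Bystander.
- round_sieve: Round brass test sieve, 108 mm in diameter, 36 mm high, on the bench beyond the light panel. Origin under its centre. Bystander.
- jar: Brown sample jar with black cap, 64 mm in diameter, 85 mm high, on the bench beside the shaker, next to the wash bottle. Origin under its centre. Bystander.
Things that resemble listed ones, but are neither listed nor needed, are in the scene too. Leave any purple look-alike of the sieve_top alone.

How it is judged:
By the outcome, as a careful person would: the job done as asked, in the order asked, and still so for the second after the job is handed in, while the arm keeps its last pose, push and grip.
It also fails if it takes over 64 s, if anything falls off the work surface, if the arm or the gripper's body presses on something with over 40 N, if the wrist force passes 120 N, or if a joint passes its speed limit or range.

## Working session

There is one attempt and no reset: what is moved stays moved. The work goes in short steps, Python scripts to look and compute and a shell command to move; the robot and the scene stay as the last step left them, time stands still between calls to the robot, and variables do not carry over. Pictures are saved under pics/ and viewed, and the job is handed in when it is done.

```bash
ls; mkdir -p pics; cat > h.py <<'E'
import numpy as np, cv2
from rig import bot
from scipy.spatial.transform import Rotation as R
def save(name,fn):
    p,d=bot.snapshot(name); cv2.imwrite('pics/'+fn,p[:,:,::-1]); np.save('pics/'+fn[:-4]+'_d.npy',d); return p,d
def unproj(cam,u,v,depth):
    m=bot.camera_model(cam); f=210/np.tan(np.radians(m['fovy'])/2)
    x=(u-m['cx'])/f*depth; y=(v-m['cy'])/f*depth
    c=np.array([x,-y,-depth,1]); return (np.linalg.inv(np.array(m['extrinsics']))@c)[:3]
def ray(cam,u,v):
    m=bot.camera_model(cam);T=np.linalg.inv(np.array(m['extrinsics']));o=T[:3,3]
    p=unproj(cam,u,v,1.0);return o,(p-o)
def atz(cam,u,v,z):
    o,r=ray(cam,u,v);return o+r*(z-o[2])/r[2]
def proj(cam,P):
    m=bot.camera_model(cam); f=210/np.tan(np.radians(m['fovy'])/2)
    c=np.array(m['extrinsics'])@np.append(P,1); return np.array([m['cx']+f*c[0]/-c[2], m['cy']+f*(-c[1])/-c[2]])
E
python3 - <<'E'
from h import *
print(bot.get_state())
for n in ['scene','side','wrist']:
    m=bot.camera_model(n); print(n,m)
    save(n,n+'0.png')
E
```

```text
pics
{'time': 0.0, 'joint_pos': array([-0.07669035,  0.60012776, -0.00252426,  1.60009321,  0.00181786,
        0.94292948, -0.07977693]), 'qd': array([-0.000611  , -0.00021391,  0.00205205,  0.00080627, -0.00072051,
        0.00010068, -0.00060804]), 'effort': array([-9.47821900e-04, -7.76440001e+01,  1.56451017e+00, -2.58004493e+01,
        1.21808253e-02,  8.94789293e-03,  3.55701900e-05]), 'tool_pos': array([ 7.24808763e-01, -1.02832100e-05,  4.03828230e-01]), 'tcp_rot': array([-3.14004553e+00,  1.67756697e-04,  1.57086317e+00]), 'contact_force': array([ 0.42952149,  0.23910141, -0.02549013]), 'torque': array([ 0.00501029, -0.01375449,  0.01121217]), 'width': 0.08508006105312203}
scene {'fovy': 48.79191132050963, 'cx': 275.5788133245259, 'cy': 206.4723165430215, 'extrinsics': array([[-0.74186807,  0.67037568, -0.01510683,  0.41662628],
       [-0.37952824, -0.40121678,  0.83365665,  0.05953217],
       [ 0.55280203,  0.62419672,  0.55207642, -1.79589606],
       [ 0.        ,  0.        ,  0.        ,  1.        ]])}
side {'fovy': 47.87085087408924, 'cx': 283.25912008937195, 'cy': 215.19086038754713, 'extrinsics': array([[ 0.99795486, -0.06348824,  0.00743971, -0.54590863],
       [ 0.04478975,  0.77753949,  0.62723698, -0.10547354],
       [-0.04560684, -0.62562096,  0.77879293, -1.7070677 ],
       [ 0.        ,  0.        ,  0.        ,  1.        ]])}
wrist {'fovy': 65.70646984690485, 'cx': 283.2894794550383, 'cy': 214.87149496708983, 'hand_eye': array([[-4.11242013e-04,  9.60674125e-01,  2.77677974e-01,
         7.02308442e-02],
       [ 9.99998526e-01,  8.57895697e-04, -1.48703473e-03,
        -5.19555884e-04],
       [-1.66677452e-03,  2.77676953e-01, -9.60673062e-01,
         3.08899436e-02],
       [ 0.00000000e+00,  0.00000000e+00,  0.00000000e+00,
         1.00000000e+00]])}
```

View pics/scene0.png

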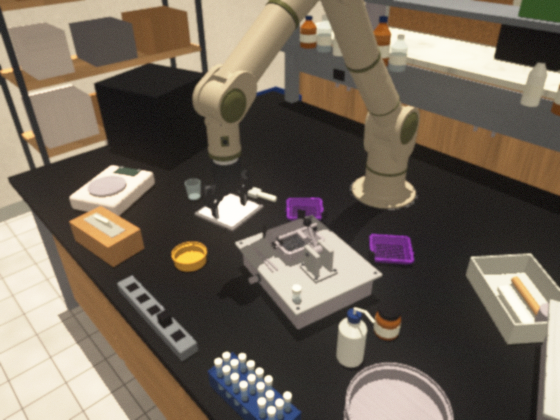

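View pics/side0.png

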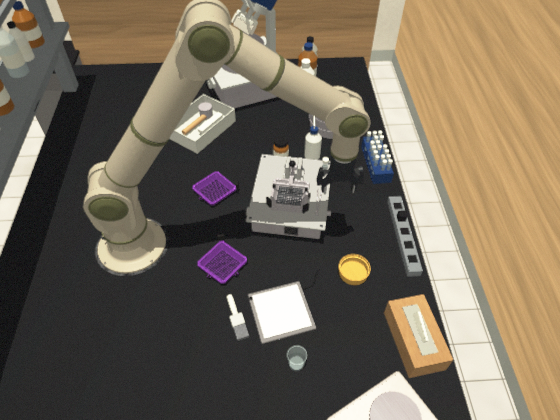

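View pics/wrist0.png

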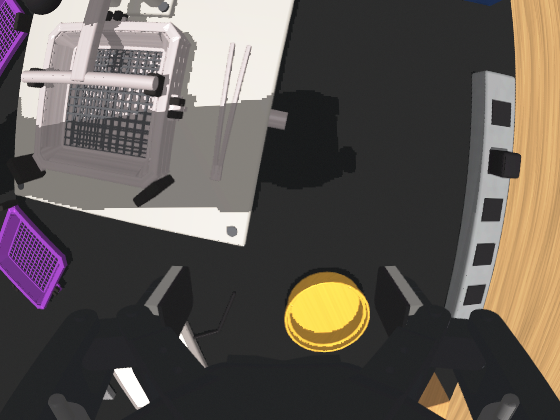

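```bash
python3 - <<'E'
from h import *
for c in ['scene','side']:
  for q in ['presser_knob','presser_hinge','sieve_top','tab_grip','heel','sieve_second','light_panel']:
    print(c,q,[(np.round(r['position'],1),round(r['score'],2)) for r in bot.place_of(q,c)][:4])
print(bot.get_state()['time'])
E
```

```text
scene presser_knob [(array([305.9, 221.4]), 0.92)]
scene presser_hinge [(array([319.3, 248.6]), 0.9)]
scene sieve_top [(array([388.5, 252.9]), 0.72), (array([293. , 244.4]), 0.59), (array([305.3, 213.6]), 0.56), (array([316.6, 250.4]), 0.42)]
scene tab_grip [(array([326.4, 212.3]), 0.97), (array([302.3, 213.9]), 0.8), (array([368.9, 249.9]), 0.69)]
scene heel [(array([287.6, 255.3]), 0.78), (array([287. , 195.9]), 0.67)]
scene sieve_second [(array([294.6, 244.5]), 0.68)]
scene light_panel [(array([226.9, 210.4]), 0.93), (array([193.7, 199.2]), 0.32)]
side presser_knob [(array([291.2, 163.6]), 0.69)]
side presser_hinge [(array([293.5, 166. ]), 0.97)]
side sieve_top [(array([220.5, 262.4]), 0.91), (array([212.1, 188.6]), 0.86), (array([288. , 201.2]), 0.72), (array([318.5, 202.3]), 0.63)]
side tab_grip [(array([220.3, 240.4]), 0.89), (array([267.9, 200. ]), 0.88), (array([295. , 167.7]), 0.54)]
side heel [(array([224. , 279.2]), 0.82), (array([308. , 183.9]), 0.75), (array([292.4, 167.1]), 0.68), (array([354.5, 273.2]), 0.57)]
side sieve_second [(array([289.1, 200.9]), 0.7), (array([268.6, 199.8]), 0.43), (array([292.1, 163.8]), 0.25)]
side light_panel [(array([280.1, 309.5]), 0.92)]
0.85
```

```bash
python3 - <<'E'
from h import *
a=cv2.imread('pics/scene0.png')[170:330,220:400]; b=cv2.imread('pics/side0.png')[140:260,200:380]
cv2.imwrite('pics/c1.png',cv2.resize(a,None,fx=4,fy=4,interpolation=3)[:600,:720]); cv2.imwrite('pics/c2.png',cv2.resize(b,None,fx=4,fy=4,interpolation=3))
def tri(p,q):
    o1,r1=ray('scene',*p);o2,r2=ray('side',*q)
    A=np.stack([r1,-r2],1);s=np.linalg.lstsq(A,o2-o1,rcond=None)[0]
    a,b=o1+s[0]*r1,o2+s[1]*r2;return (a+b)/2,np.linalg.norm(a-b)
print('hinge',tri((319.3,248.6),(293.5,166)),atz('scene',319.3,248.6,.158),atz('side',293.5,166,.158))
print('panel',atz('scene',226.9,210.4,.0),atz('side',280.1,309.5,.0))
print('top',atz('scene',293,244.4,.115),atz('side',288,201.2,.115))
print('tab',atz('scene',326.4,212.3,.158),atz('scene',302.3,213.9,.158),atz('side',267.9,200,.158))
print('heel',atz('scene',287.6,255.3,.129),atz('side',308,183.9,.129))
E
```

```text
hinge (array([0.59302765, 0.20827056, 0.16007653]), np.float64(0.009111037766021901)) [0.585826  0.2072177 0.158    ] [0.59674201 0.20655784 0.158     ]
panel [ 5.22508384e-01 -3.09931701e-01  1.11022302e-16] [ 0.51814042 -0.29119898  0.        ]
top [0.58698806 0.10600223 0.115     ] [0.56787581 0.07444428 0.115     ]
tab [0.44297509 0.10157509 0.158     ] [0.5019382 0.0576532 0.158    ] [0.49562661 0.04720862 0.158     ]
heel [0.64389636 0.14352814 0.129     ] [0.64539841 0.14108315 0.129     ]
```

View pics/c1.png

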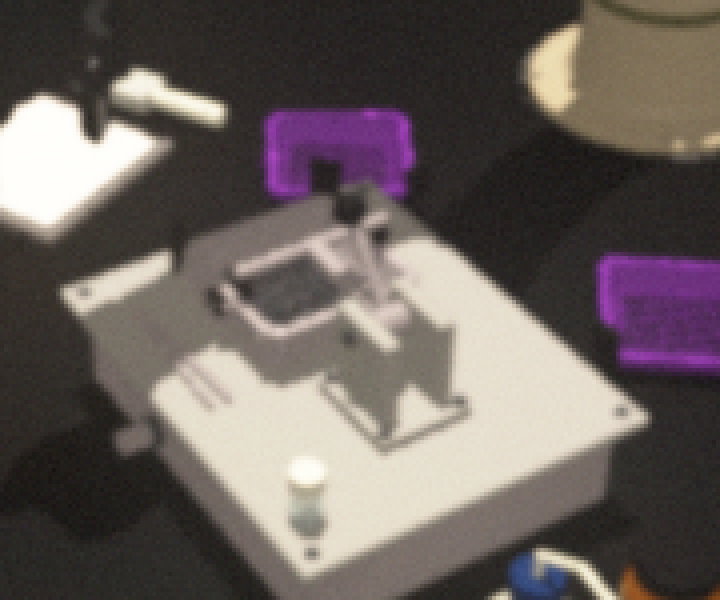

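View pics/c2.png

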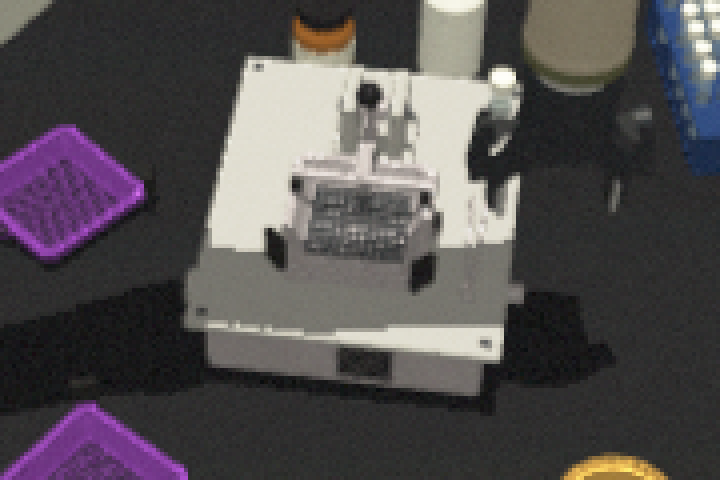

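```bash
python3 -m crank '[[[10,-30,-20,0,0,2.5],[10,-35,-20,0,0,2.5],[10,-35,-20,0,0,2.5],[10,-30,-10,0,0,2.5],[0,0,0,0,0,0],[0,0,0,0,0,0]]]' 
cat >> h.py <<'E'
def tool():
    s=bot.get_state();T=np.eye(4);T[:3,:3]=R.from_euler('xyz',s['tcp_rot']).as_matrix();T[:3,3]=s['tool_pos'];return T
def wproj_inv(T,u,v,d=None,z=None):
    m=bot.camera_model('wrist');f=210/np.tan(np.radians(m['fovy'])/2)
    x,y=u-m['cx'],v-m['cy'];r=np.hypot(x,y);th=r/f
    dirc=np.array([x/r*np.sin(th),-y/r*np.sin(th),-np.cos(th)]) if r>1e-6 else np.array([0,0,-1.])
    W=T@np.array(m['hand_eye']);o=W[:3,3];w=W[:3,:3]@dirc
    if d is not None: return o+w*(d/np.cos(th))
    return o+w*((z-o[2])/w[2])
def wproj(T,P):
    m=bot.camera_model('wrist');f=210/np.tan(np.radians(m['fovy'])/2)
    W=np.linalg.inv(T@np.array(m['hand_eye']));c=W[:3,:3]@P+W[:3,3]
    x,y,z=c[0],-c[1],-c[2];th=np.arctan2(np.hypot(x,y),z);h=np.hypot(x,y);return np.array([m['cx']+f*th*x/h,m['cy']+f*th*y/h])
E
python3 - <<'E'
from h import *
T=tool(); np.save('pics/T1.npy',T)
save('wrist','w1.png')
for q in ['presser_knob','presser_hinge','sieve_top','tab_grip','heel','sieve_second']:
    print(q,[(np.round(r['position'],1),round(r['score'],2)) for r in bot.place_of(q,'wrist')][:4])
print(bot.get_state()['time'])
E
```

```text
time: 1.45
tool_pos: [0.5979, 0.0486, 0.4755]
tcp_rot: [3.14, -0.0, 1.398]
contact_force: [0.6, 0.2, 1.7]
width: 0.0855
presser_knob [(array([238.5,  71.3]), 0.65)]
presser_hinge [(array([251.1,  32.6]), 0.95)]
sieve_top [(array([138.1, 295.4]), 0.62), (array([248.7, 147.1]), 0.61), (array([65.6, 91.9]), 0.58)]
tab_grip [(array([179.6, 221.8]), 0.94), (array([105.5, 254. ]), 0.75), (array([101.2,  77.3]), 0.68)]
heel [(array([313. ,  90.3]), 0.97), (array([ 25.6, 104.6]), 0.6)]
sieve_second [(array([252.3, 148.2]), 0.94), (array([413.1, 284.6]), 0.32)]
1.8
```

View pics/w1.png

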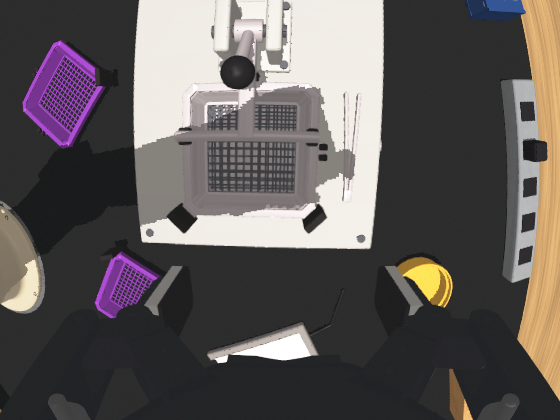

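```bash
python3 - <<'E'
from h import *
T=np.load('pics/T1.npy'); d=np.load('pics/w1_d.npy')
h=wproj_inv(T,251.1,32.6,z=.158);c=wproj_inv(T,248.7,147.1,z=.115);t=wproj_inv(T,179.6,221.8,z=.158);e=wproj_inv(T,313,90.3,z=.129)
k=wproj_inv(T,238.5,71.3,z=.219)
print('hinge',h,'centre',c,'tab',t,'heel',e,'knob',k)
print('tab-heel',np.linalg.norm((t-e)[:2]),np.degrees(np.arctan2(*(e-t)[1::-1])), 'mid',t+(e-t)*91/176)
print('c-h',np.linalg.norm((h-c)[:2]),np.degrees(np.arctan2(*(h-c)[1::-1])))
k=wproj_inv(T,238.5,71.3,d=d[71,238]);print('knob surf depth',k)
# deck edges yaw: corners of deck
for z,(a,b) in [(.095,((143,241),(370,248)))]:
    A,B=wproj_inv(T,*a,z=z),wproj_inv(T,*b,z=z);print('deck',np.degrees(np.arctan2(*(B-A)[1::-1])))
sx=wproj_inv(T,150,233,z=.095);sy=wproj_inv(T,361,239,z=.095);print('screws',np.degrees(np.arctan2(*(sy-sx)[1::-1])))
# rim height points
for u,v in [(190,150),(313,150),(250,88),(250,209)]: print(u,v,wproj_inv(T,u,v,d=d[v,u]))
im=cv2.imread('pics/w1.png')[0:240,130:390];cv2.imwrite('pics/w1c.png',cv2.resize(im,None,fx=2.5,fy=2.5,interpolation=3))
E
```

```text
hinge [0.59713166 0.20408993 0.158     ] centre [0.57205394 0.10039981 0.115     ] tab [0.49752358 0.04664226 0.158     ] heel [0.64416785 0.14498108 0.129     ] knob [0.58653136 0.15959241 0.219     ]
tab-heel 0.17656461764720055 33.84558319272416 mid [0.57334534 0.0974879  0.14300568]
c-h 0.10667957659484298 76.40394950485707
knob surf depth [0.58803141 0.15687088 0.23368484]
deck -11.584067550127978
screws -11.50013714105133
190 150 [0.5175584  0.11026769 0.13679516]
313 150 [0.63383461 0.0883699  0.13809637]
250 88 [0.58817044 0.15298599 0.16600132]
250 209 [0.5642823  0.04222874 0.13851785]
```

View pics/w1c.png

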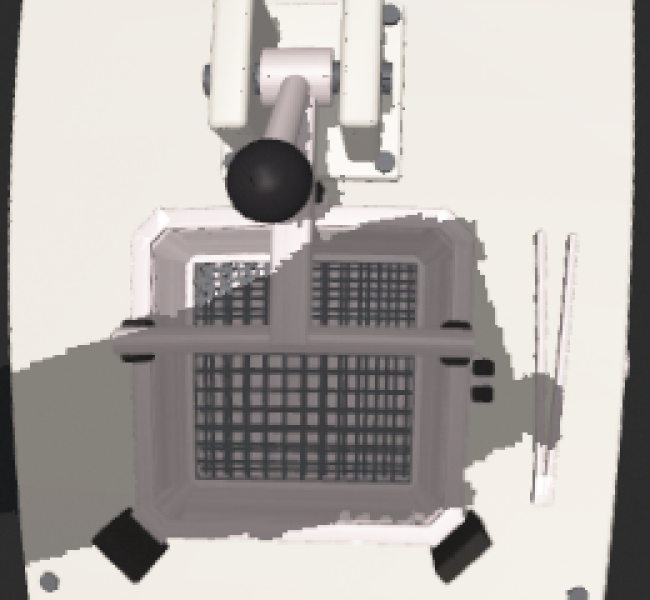

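```bash
python3 -m crank '[[[30,-10,0,0,0,1.4],[35,-10,0,0,0,0],[30,-10,10,0,0,0],[9,0,20,0,0,0],[0,0,20,0,0,0],[0,0,0,0,0,0],[0,0,0,0,0,0]]]' 
python3 - <<'E'
from h import *
T=tool(); np.save('pics/T2.npy',T)
save('wrist','w2.png')
k=[r for r in bot.place_of('presser_knob','wrist')]
print([(r['position'],r['score']) for r in k])
for r in k[:1]: print(wproj_inv(T,*r['position'],z=.22))
print(T)
E
```

```text
time: 2.5
tool_pos: [0.5888, 0.1558, 0.4246]
tcp_rot: [-3.141, 0.001, 1.371]
contact_force: [-1.0, 0.3, -0.1]
width: 0.0856
[([277.2, 244.0], 0.63)]
[0.58550522 0.1589658  0.22      ]
[[ 1.98277908e-01  9.80145488e-01 -8.32656865e-04  5.88764115e-01]
 [ 9.80145573e-01 -1.98278411e-01 -5.71787311e-04  1.55765842e-01]
 [-7.25532634e-04 -7.02752148e-04 -9.99999490e-01  4.24587535e-01]
 [ 0.00000000e+00  0.00000000e+00  0.00000000e+00  1.00000000e+00]]
```

View pics/w2.png

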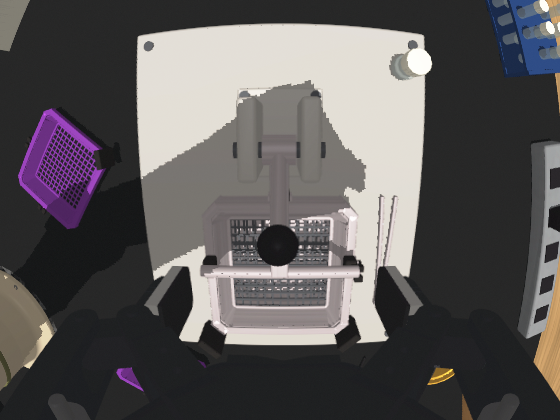

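```bash
python3 -m crank '[[[1,-3,25,0,0,0],[1,0,24,0,0,0],[0,0,0,0,0,0]]]' 0.2 
python3 -m crank '[[[0,0,0,0,0,0],[0,0,0,0,0,0],[0,0,0,0,0,0],[0,0,0,0,0,0],[0,0,0,0,0,0],[0,0,0,0,0,0]]]' -1 25
python3 - <<'E'
from h import *
save('wrist','w3.png')
E
```

```text
time: 2.9
tool_pos: [0.5854, 0.1583, 0.3742]
tcp_rot: [-3.139, 0.002, 1.371]
contact_force: [0.1, 0.2, -0.5]
width: 0.051
time: 3.5
tool_pos: [0.5858, 0.1583, 0.3769]
tcp_rot: [3.141, -0.0, 1.372]
contact_force: [-4.2, -1.3, 6.8]
width: 0.0222
```

View pics/w3.png

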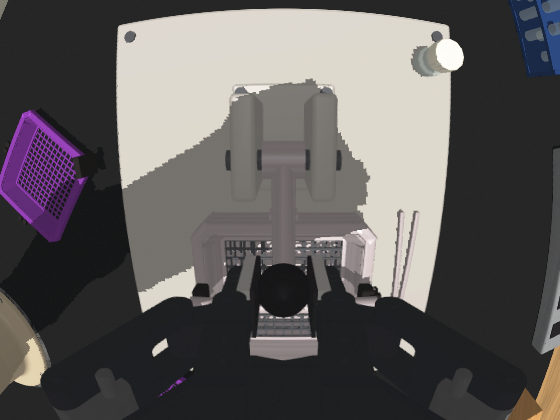

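```bash
python3 -m crank '[[[12,0,-8,0,0,0],[15,0,-6,0,0,0],[15.5,0,-3,0,0,0],[16,0,0,0,0,0],[0,0,0,0,0,0]]]' 
python3 -m crank '[[[15.5,0,3,0,0,0],[15,0,6,0,0,0],[10,0,6.5,0,0,0],[0,0,0,0,0,0]]]'
```

```text
time: 4.05
tool_pos: [0.5977, 0.2183, 0.3934]
tcp_rot: [3.14, -0.002, 1.374]
contact_force: [-0.5, 2.3, 2.5]
width: 0.0221
time: 4.45
tool_pos: [0.6057, 0.2575, 0.3771]
tcp_rot: [3.141, -0.002, 1.374]
contact_force: [-0.0, 3.6, 2.9]
width: 0.0224
```

```bash
python3 -m crank '[[[7,0,6,0,0,0],[3,0,3,0,0,0],[0,0,0,0,0,0],[0,0,0,0,0,0]]]'
python3 - <<'E'
from h import *
save('wrist','w4.png');save('scene','s4.png')
a=cv2.imread('pics/s4.png')[150:310,220:400]
cv2.imwrite('pics/s4c.png',cv2.resize(a,None,fx=4,fy=4,interpolation=3)[:600,:720])
E
```

```text
time: 4.85
tool_pos: [0.6075, 0.2664, 0.3689]
tcp_rot: [3.141, -0.002, 1.372]
contact_force: [-0.6, 5.8, 2.5]
width: 0.022
```

View pics/w4.png

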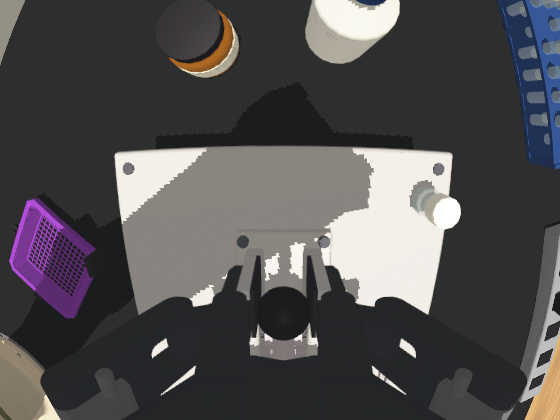

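View pics/s4c.png

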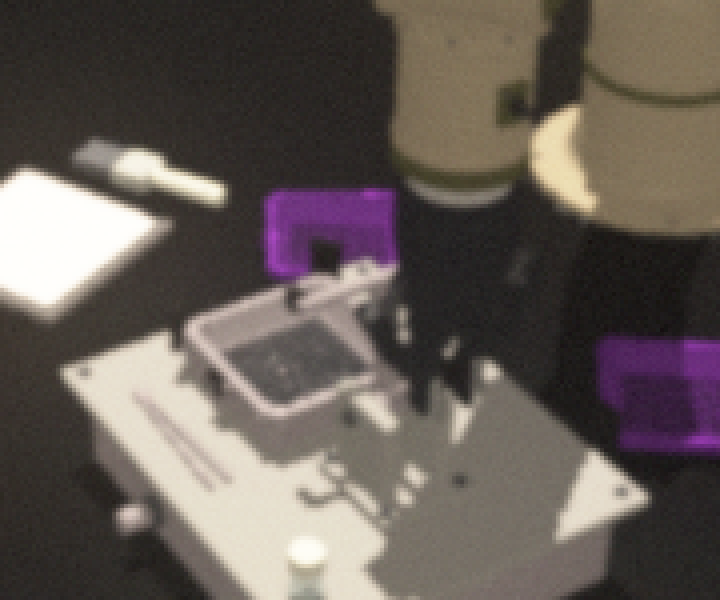

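```bash
python3 -m crank '[[[3,0,3,0,0,0],[3,0,3,0,0,0],[0,0,0,0,0,0],[0,0,0,0,0,0]]]'

```

```text
time: 5.35
tool_pos: [0.6085, 0.2702, 0.3639]
tcp_rot: [3.141, 0.0, 1.371]
contact_force: [-6.3, -1.4, 14.3]
width: 0.0218
```

```bash
python3 -m crank '[[[0,0,0,0,0,0],[0,0,0,0,0,0],[0,0,0,0,0,0],[0,0,-20,0,0,0],[0,0,-30,0,0,0],[0,0,-40,0,0,0],[-10,0,0,0,0,0],[0,0,0,0,0,0]]]' 0.5
python3 - <<'E'
from h import *
T=tool(); np.save('pics/T5.npy',T)
p,d=save('wrist','w5.png');save('scene','s5.png')
k=bot.place_of('presser_knob','wrist')
print([(r['position'],r['score']) for r in k])
k=k[0]['position'];print(wproj_inv(T,*k,z=.2165),wproj_inv(T,*k,d=d[int(k[1]),int(k[0])]))
print(bot.place_of('presser_knob','scene')[:1])
a=cv2.imread('pics/s5.png')[150:310,220:400]
cv2.imwrite('pics/s5c.png',cv2.resize(a,None,fx=4,fy=4,interpolation=3)[:600,:720])
a=R.from_euler('z',-11.4,degrees=True).as_matrix()
for h in [np.array([.596,.205,.158])]: 
  P=h+a@[0,.0545,.0585]; print('pred',P,wproj(T,P),proj('scene',P))
E
```

```text
time: 6.15
tool_pos: [0.6068, 0.2602, 0.453]
tcp_rot: [3.14, -0.0, 1.37]
contact_force: [-0.4, -0.3, -0.4]
width: 0.0636
[([282.1, 228.3], 0.59)]
[0.60651802 0.26174797 0.2165    ] [0.60726773 0.26539282 0.22764814]
[{'position': [330.7, 245.4], 'score': 0.96}]
pred [0.60677233 0.25842478 0.2165    ] [283.46863729 232.83903292] [329.1387954 243.3504578]
```

View pics/w5.png

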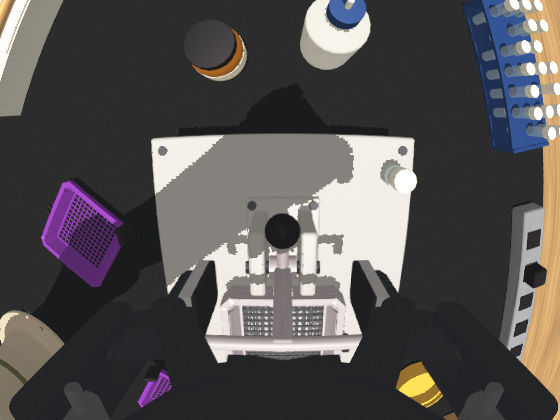

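View pics/s5c.png

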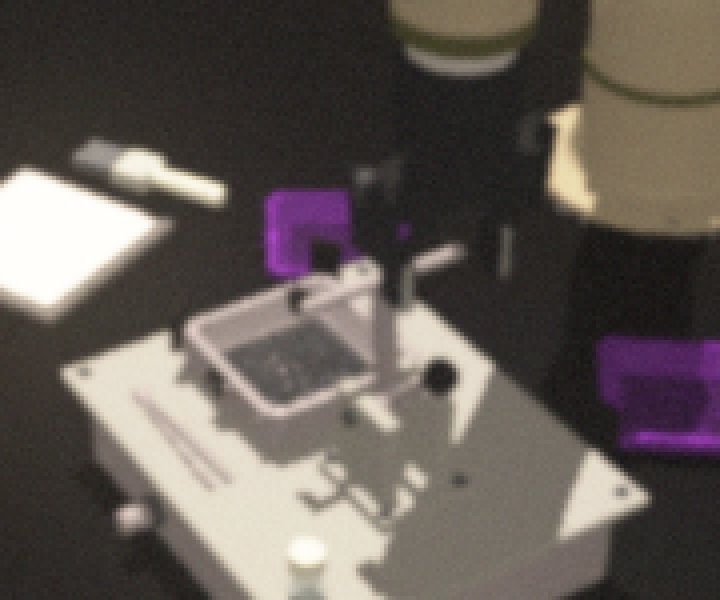

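```bash
python3 -m crank '[[[-30,-8,-20,0,0,0],[-40,-11,0,0,0,0],[-40,-11,0,0,0,0],[-40,-11,0,0,0,0],[-42,-11,0,0,0,0],[-40,-10,0,0,0,0],[0,0,0,0,0,0]]]' 1
python3 -m crank '[[[0,0,10,0,0,-7.5],[0,0,10,0,0,-7.5],[0,0,10,0,0,-7.5],[0,0,0,0,0,-7.5],[0,0,0,0,0,-7.5],[0,0,0,0,0,-7.5],[0,0,0,0,0,0],[0,0,0,0,0,0]]]'
python3 - <<'E'
from h import *
T=tool(); np.save('pics/T6.npy',T)
p,d=save('wrist','w6.png')
for q in ['tab_grip','heel','sieve_top','sieve_second']:
  for r in bot.place_of(q,'wrist'):
    u=r['position'];print(q,np.round(u),round(r['score'],2),wproj_inv(T,*u,z={'tab_grip':.158,'heel':.129,'sieve_top':.115,'sieve_second':.105}[q]))
print(bot.get_state()['time'],bot.get_state()['joint_pos'])
E
```

```text
time: 7.05
tool_pos: [0.4978, 0.0418, 0.4716]
tcp_rot: [-3.14, 0.003, 1.366]
contact_force: [-0.0, 0.3, -0.2]
width: 0.0854
time: 7.85
tool_pos: [0.5002, 0.0468, 0.4417]
tcp_rot: [-3.141, -0.001, 2.154]
contact_force: [-0.7, -0.2, -0.3]
width: 0.0855
tab_grip [134. 149.] 0.74 [0.36585244 0.02347005 0.158     ]
tab_grip [282. 212.] 0.56 [0.49907851 0.04538321 0.158     ]
heel [101. 255.] 0.59 [ 0.3686098  -0.10546713  0.129     ]
sieve_top [124. 204.] 0.67 [ 0.36596775 -0.04519765  0.115     ]
sieve_top [379. 196.] 0.55 [0.57451351 0.1004857  0.115     ]
sieve_second [374. 196.] 0.62 [0.57441015 0.09704604 0.105     ]
8.1 [-0.11442564  0.2890928  -0.11695132  2.05263536  0.04635325  0.80233093
  0.32658773]
```

View pics/w6.png

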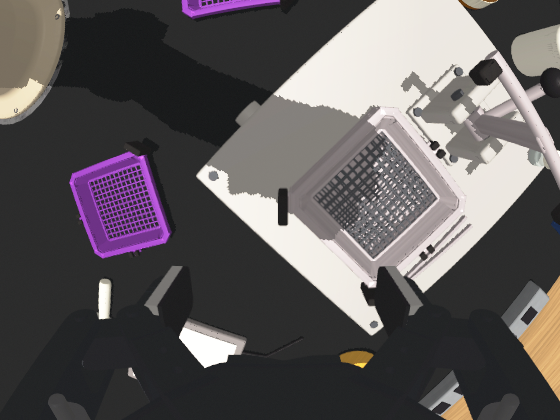

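```bash
python3 - <<'E'
from h import *
T=np.load('pics/T6.npy');d=np.load('pics/w6_d.npy');im=cv2.imread('pics/w6.png')
m=(im[180:235,268:300].max(2)<60).astype(np.uint8)
n,l,s,c=cv2.connectedComponentsWithStats(m);i=1+np.argmax(s[1:,4]);print(s[i],c[i])
ys,xs=np.nonzero(l==i);P=np.array([wproj_inv(T,x+268,y+180,d=d[y+180,x+268]) for y,x in zip(ys,xs)])
print(P[:,2].max(),np.percentile(P[:,2],[5,50,95]))
top=P[P[:,2]>.162];print(len(top),top.mean(0),top.min(0),top.max(0))
TI=np.linalg.inv(T);q=(TI[:3,:3]@top.T).T+TI[:3,3];print('tool',q.mean(0),q.min(0),q.max(0))
cc=cv2.resize(im[90:320,240:500],None,fx=2.5,fy=2.5,interpolation=3);cv2.imwrite('pics/w6c.png',cc)
E
```

```text
[ 10   9  10  36 333] [14.2972973  26.47747748]
0.1684540066705301 [0.14718127 0.16627611 0.16746703]
282 [0.49679591 0.04977718 0.16633296] [0.48830594 0.03815967 0.16202386] [0.50580471 0.06029572 0.16845401]
tool [ 0.00424406 -0.00103434  0.27537242] [-0.00805291 -0.00444005  0.27325691] [0.01522063 0.002633   0.27968801]
```

View pics/w6c.png

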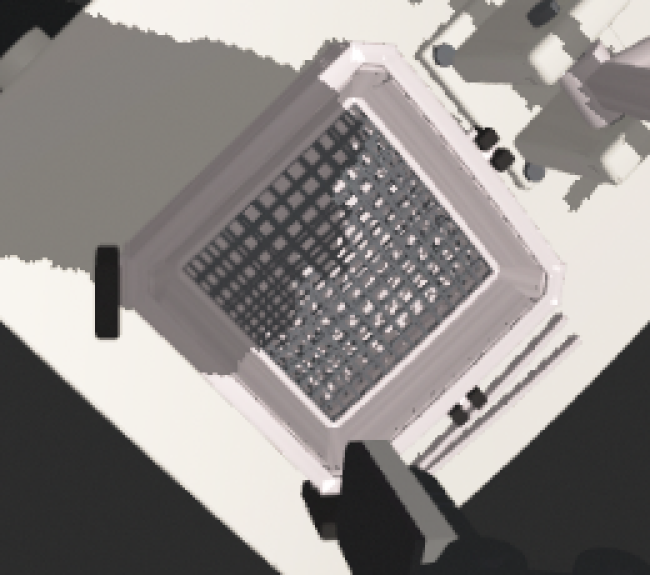

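```bash
python3 -m crank '[[[3,-1,30,0,0,0],[0,0,35,0,0,0],[0,0,30,0,0,0],[0,0,20,0,0,0],[0,0,10,0,0,0],[0,0,0,0,0,0],[0,0,0,0,0,0]]]' 0
python3 - <<'E'
from h import *
save('wrist','w7.png');T=tool();np.save('pics/T7.npy',T)
E
```

```text
time: 8.8
tool_pos: [0.4978, 0.0485, 0.3178]
tcp_rot: [3.141, 0.0, 2.157]
contact_force: [-0.3, -0.8, -0.4]
width: 0.0429
```

View pics/w7.png

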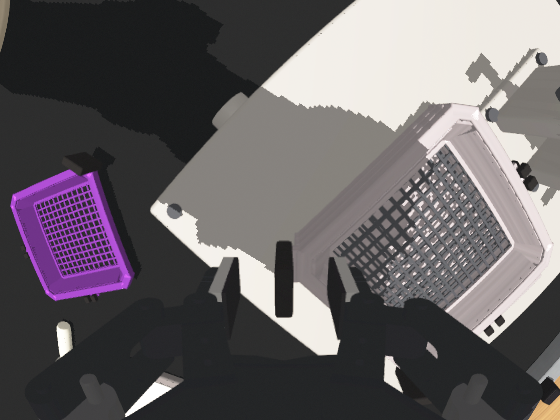

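```bash
python3 -m crank '[[[0,0,2,0,0,0],[0,0,0,0,0,0],[0,0,0,0,0,0],[0,0,0,0,0,0],[0,0,0,0,0,0]]]' -1 60
python3 - <<'E'
from h import *
save('wrist','w8.png');T=tool();np.save('pics/T8.npy',T);print(T.round(4))
E
```

```text
time: 9.35
tool_pos: [0.4977, 0.0484, 0.3155]
tcp_rot: [3.141, 0.0, 2.157]
contact_force: [0.3, 0.2, 3.5]
width: 0.0067
[[-5.534e-01  8.329e-01  9.000e-04  4.977e-01]
 [ 8.329e-01  5.534e-01  1.000e-04  4.840e-02]
 [-4.000e-04  8.000e-04 -1.000e+00  3.155e-01]
 [ 0.000e+00  0.000e+00  0.000e+00  1.000e+00]]
```

View pics/w8.png

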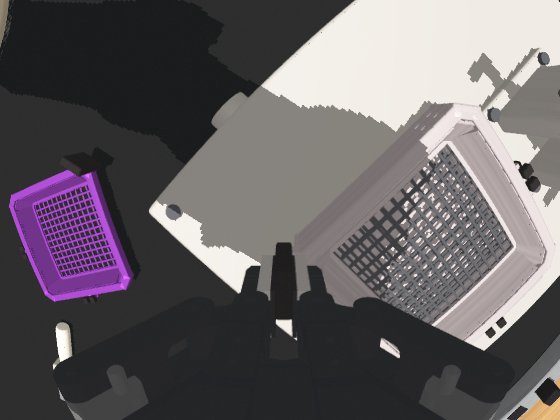

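```bash
python3 -m crank '[[[0,3.3,-3.0,1,0,0],[0,3.3,-3.0,1,0,0],[0,3.3,-3.0,1,0,0],[0,3.3,-3.0,1,0,0],[0,3.3,-3.0,1,0,0],[0,0,0,0,0,0]]]'
python3 -m crank '[[[0,3.3,-3.0,1,0,0],[0,3.3,-3.0,1,0,0],[0,3.3,-3.0,1,0,0],[0,3.3,-3.0,1,0,0],[0,0,0,0,0,0]]]'
python3 - <<'E'
from h import *
save('wrist','w9.png');save('side','d9.png');save('scene','s9.png')
T=tool();T8=np.load('pics/T8.npy');h=T8@[0,.176,.1865,1];h2=T@[0,.176,.1865,1];print(h,h2,'tab rise',(T@[0,.006,.1865,1]-T8@[0,.006,.1865,1])[:3])
A=cv2.resize(cv2.imread('pics/d9.png')[140:260,220:360],None,fx=4,fy=4,interpolation=3)
cv2.imwrite('pics/d9c.png',A)
A=cv2.resize(cv2.imread('pics/s9.png')[170:290,230:380],None,fx=4,fy=4,interpolation=3)
cv2.imwrite('pics/s9c.png',A)
E
```

```text
time: 10.0
tool_pos: [0.5122, 0.0582, 0.3298]
tcp_rot: [-3.054, 0.0, 2.158]
contact_force: [3.0, 1.4, -1.8]
width: 0.0066
time: 10.5
tool_pos: [0.5238, 0.066, 0.3401]
tcp_rot: [-2.983, -0.0, 2.157]
contact_force: [1.9, 0.3, 0.7]
width: 0.0068
[0.64448716 0.14581872 0.12911762 1.        ] [0.64364654 0.14548935 0.12805184 1.        ] tab rise [0.00089965 0.00087519 0.02581442]
```

View pics/w9.png

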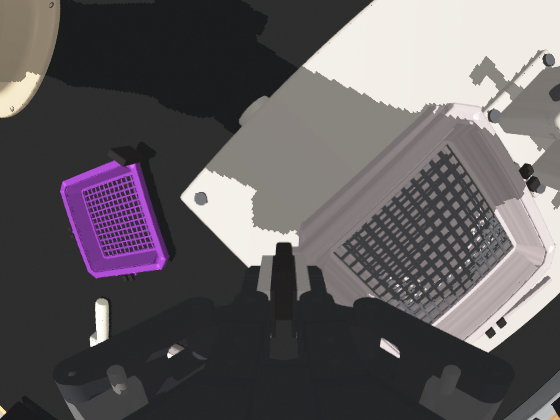

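View pics/d9c.png

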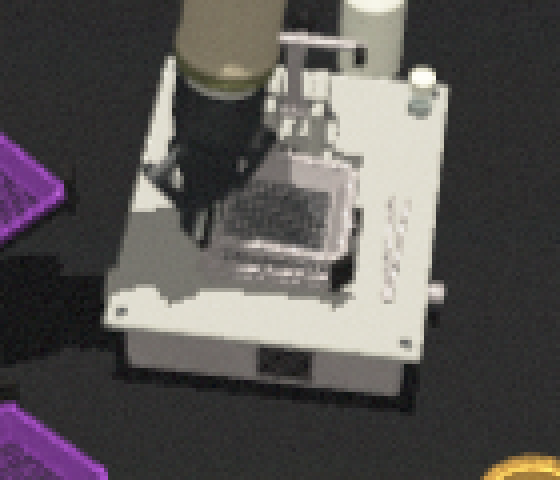

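View pics/s9c.png

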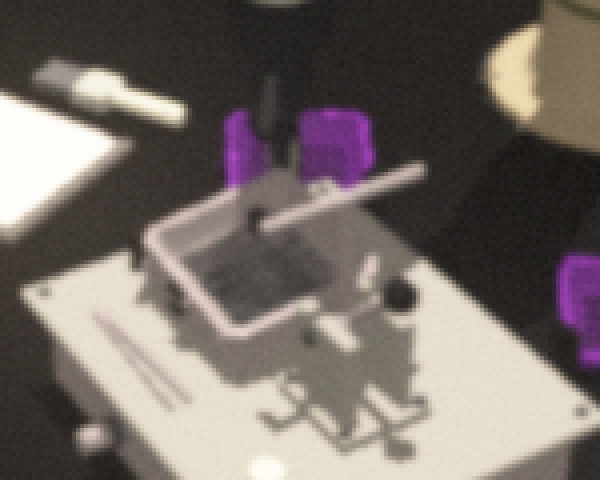

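```bash
python3 -m crank '[[[0,3.3,-3.2,1,0,0],[0,3.3,-3.2,1,0,0],[0,3.3,-3.1,1,0,0],[0,2.5,-2.3,0.75,0,0],[0,0,0,0,0,0],[0,0,0,0,0,0]]]'
python3 - <<'E'
from h import *
save('wrist','w10.png');save('side','d10.png')
T=tool();T8=np.load('pics/T8.npy');h2=T@[0,.176,.1865,1];print(h2,'tab rise',(T@[0,.006,.1865,1]-T8@[0,.006,.1865,1])[:3])
A=cv2.resize(cv2.imread('pics/d10.png')[140:260,220:360],None,fx=5,fy=5,interpolation=3)
cv2.imwrite('pics/d10c.png',A)
E
```

```text
time: 11.25
tool_pos: [0.5358, 0.0739, 0.3493]
tcp_rot: [-2.919, -0.0, 2.158]
contact_force: [-0.0, 0.9, -0.8]
width: 0.0065
[0.64428375 0.1460648  0.12855401 1.        ] tab rise [0.00330578 0.00253094 0.03707578]
```

View pics/d10c.png

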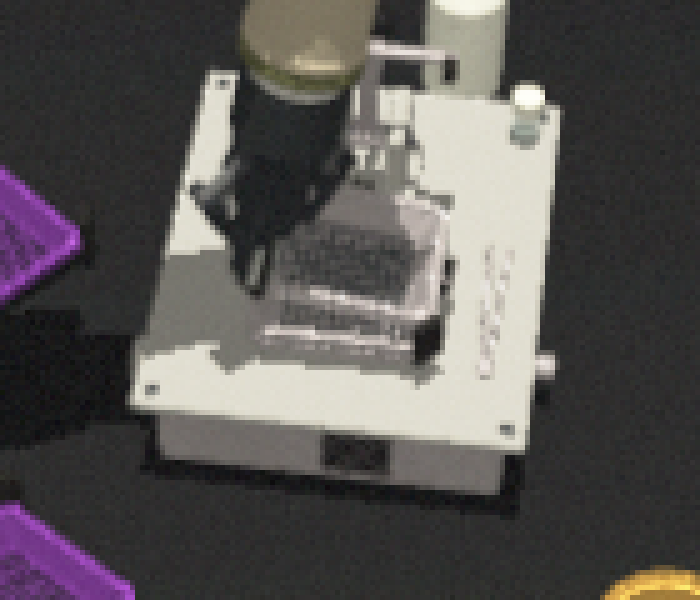

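View pics/w10.png

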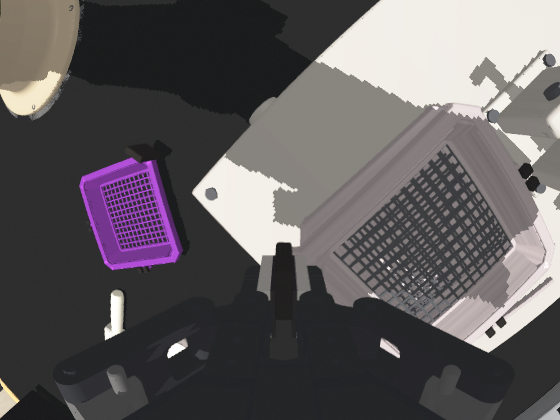

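```bash
python3 -m crank '[[[0,-1.1,-4.9,0,0,0],[0,-1.1,-4.9,0,0,0],[0,-1.1,-4.9,0,0,0],[0,-1.1,-4.9,0,0,0],[0,0,0,0,0,0]]]'
python3 - <<'E'
from h import *
save('side','d11.png');save('scene','s11.png')
A=cv2.resize(cv2.imread('pics/d11.png')[140:260,220:360],None,fx=4,fy=4,interpolation=3)
B=cv2.resize(cv2.imread('pics/s11.png')[180:300,240:300+40],None,fx=4,fy=4,interpolation=3)
cv2.imwrite('pics/d11c.png',np.hstack([A,B]))
E
```

```text
time: 11.85
tool_pos: [0.5358, 0.0737, 0.3704]
tcp_rot: [-2.92, 0.001, 2.157]
contact_force: [0.3, 0.6, -1.5]
width: 0.0067
```

View pics/d11c.png

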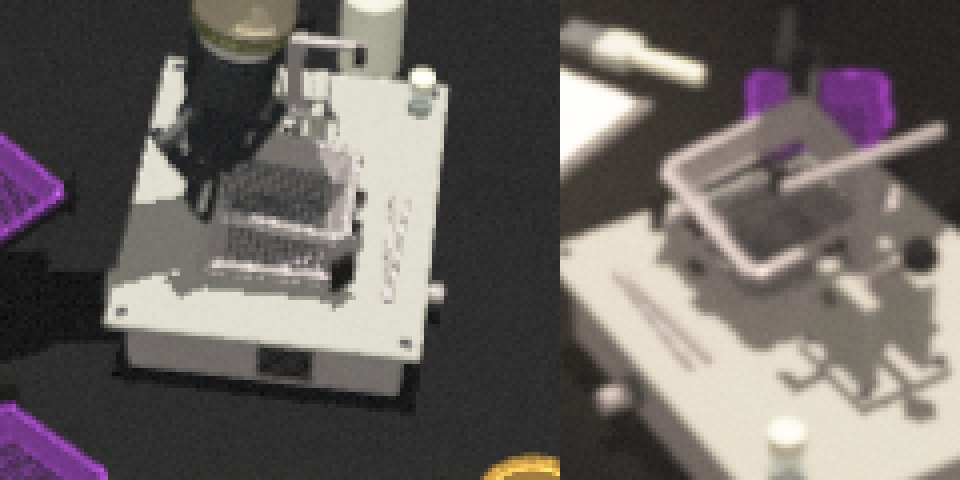

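```bash
python3 -m crank '[[[0,-2.2,-9.75,0,0,0],[0,-2.2,-9.75,0,0,0],[0,-2.2,-9.75,0,0,0],[0,-2.2,-9.75,0,0,0],[0,-2.2,-9.75,0,0,0],[0,-2.2,-9.75,0,0,0],[0,-2.2,-9.75,0,0,0],[0,0,0,0,0,0]]]'
python3 - <<'E'
from h import *
for c in ['side','scene']:
    p,d=save(c,c+'12.png')
    r=bot.cut_out('light_panel',c)[0];m=r['mask'];print(c,r['score'],m.sum())
    g=(p.min(2)>225)&cv2.dilate(m.astype(np.uint8),np.ones((5,5))).astype(bool)
    cs,_=cv2.findContours(g.astype(np.uint8),0,2);k=max(cs,key=cv2.contourArea)
    (q)=cv2.boxPoints(cv2.minAreaRect(k));ap=cv2.approxPolyDP(cv2.convexHull(k),4,True)[:,0];print('lit poly',ap.tolist())
    W=np.array([atz(c,*u,.014) for u in ap]);print(W.round(4).tolist())
    ys,xs=np.nonzero(m);P=np.array([atz(c,x,y,.014) for x,y in zip(xs,ys)]);print('mask mean',P.mean(0),'minrect',cv2.minAreaRect(P[:,:2].astype(np.float32)*1000))
    P=np.array([atz(c,x,y,.014) for y,x in zip(*np.nonzero(g))]);print('lit minrect',cv2.minAreaRect(P[:,:2].astype(np.float32)*1000))
a=cv2.imread('pics/side12.png')[250:370,200:350];b=cv2.imread('pics/scene12.png')[150:250,150:290]
cv2.imwrite('pics/p12.png',cv2.resize(a,None,fx=4,fy=4,interpolation=3));cv2.imwrite('pics/q12.png',cv2.resize(b,None,fx=4,fy=4,interpolation=3))
E
```

```text
time: 12.75
tool_pos: [0.536, 0.0738, 0.4409]
tcp_rot: [-2.921, 0.001, 2.157]
contact_force: [0.3, -0.1, -0.9]
width: 0.0068
side 0.76 2831
lit poly [[296, 285], [310, 325], [264, 337], [253, 295]]
[[0.5764, -0.2107, 0.014], [0.6091, -0.3584, 0.014], [0.462, -0.3901, 0.014], [0.4313, -0.2402, 0.014]]Traceback (most recent call last):
  File "<stdin>", line 9, in <module>
  File "h.py", line 14, in atz
    o,r=ray(cam,u,v);return o+r*(z-o[2])/r[2]
        ~~~^^^^^^^^^
  File "h.py", line 12, in ray
    p=unproj(cam,u,v,1.0);return o,(p-o)
  File "h.py", line 7, in unproj
    m=bot.camera_model(cam); f=210/np.tan(np.radians(m['fovy'])/2)
ValueError: time passes only in moves, steps and waits
```

```bash
sed -i 's/bot.camera_model(/CM(/' h.py; sed -i '3a _c={}\ndef CM(n):\n    if n not in _c:_c[n]=bot.camera_model(n)\n    return _c[n]' h.py
python3 - <<'E'
from h import *
for c in ['side','scene']:
    p,d=save(c,c+'12.png')
    r=bot.cut_out('light_panel',c)[0];m=r['mask'];print(c,r['score'],m.sum())
    g=(p.min(2)>200)&cv2.dilate(m.astype(np.uint8),np.ones((5,5))).astype(bool)
    cs,_=cv2.findContours(g.astype(np.uint8),0,2);k=max(cs,key=cv2.contourArea)
    ap=cv2.approxPolyDP(cv2.convexHull(k),4,True)[:,0]
    W=np.array([atz(c,*u,.014) for u in ap]);print(ap.tolist(),W.round(4).tolist(),W.mean(0))
    ys,xs=np.nonzero(m);P=np.array([atz(c,x,y,.014) for x,y in zip(xs,ys)]);print('mask minrect',cv2.minAreaRect(P[:,:2].astype(np.float32)*1000))
    P=np.array([atz(c,x,y,.014) for y,x in zip(*np.nonzero(g))]);print('lit minrect',cv2.minAreaRect(P[:,:2].astype(np.float32)*1000))
a=cv2.imread('pics/scene12.png')[150:250,150:290]
cv2.imwrite('pics/q12.png',cv2.resize(a,None,fx=4,fy=4,interpolation=3))
E
```

```text
Traceback (most recent call last):
IndexError: list index out of range
```

View pics/side12.png

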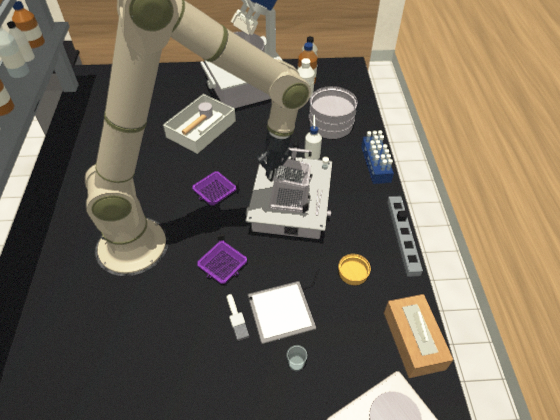

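```bash

python3 - <<'E'
from h import *
save('scene','scene12.png')
for c,(x0,x1,y0,y1) in {'side':(245,320,278,345),'scene':(185,275,185,235)}.items():
    p=cv2.imread(f'pics/{c}12.png')
    g=np.zeros(p.shape[:2],np.uint8);g[y0:y1,x0:x1]=(p.min(2)>195)[y0:y1,x0:x1]
    cs,_=cv2.findContours(g,0,2);k=max(cs,key=cv2.contourArea)
    ap=cv2.approxPolyDP(cv2.convexHull(k),4,True)[:,0]
    W=np.array([atz(c,*u,.014) for u in ap]);print(c,ap.tolist(),W.round(4).tolist(),W.mean(0))
    mm=np.zeros_like(g);cv2.drawContours(mm,[k],-1,1,-1)
    P=np.array([atz(c,x,y,.014) for y,x in zip(*np.nonzero(mm))]);print('lit',P.mean(0),cv2.minAreaRect(P[:,:2].astype(np.float32)*1000))
a=cv2.imread('pics/scene12.png')[130:250,150:300]
cv2.imwrite('pics/q12.png',cv2.resize(a,None,fx=4,fy=4,interpolation=3))
E
```

```text
side [[296, 284], [311, 325], [264, 337], [252, 295]] [[0.5768, -0.2069, 0.014], [0.6122, -0.3586, 0.014], [0.462, -0.3901, 0.014], [0.428, -0.24, 0.014]] [ 0.51974969 -0.29887373  0.014     ]
lit [ 0.51958761 -0.30209971  0.014     ] ((519.738037109375, -299.82037353515625), (158.6611328125, 159.17491149902344), 12.823071479797363)
scene [[257, 205], [233, 225], [199, 212], [225, 193]] [[0.4321, -0.2448, 0.014], [0.5737, -0.2057, 0.014], [0.614, -0.3536, 0.014], [0.4673, -0.3933, 0.014]] [ 0.5217714  -0.29935949  0.014     ]
lit [ 0.52364804 -0.29645969  0.014     ] ((521.4686279296875, -298.52728271484375), (162.10867309570312, 162.28668212890625), 12.820938110351562)
```

View pics/q12.png

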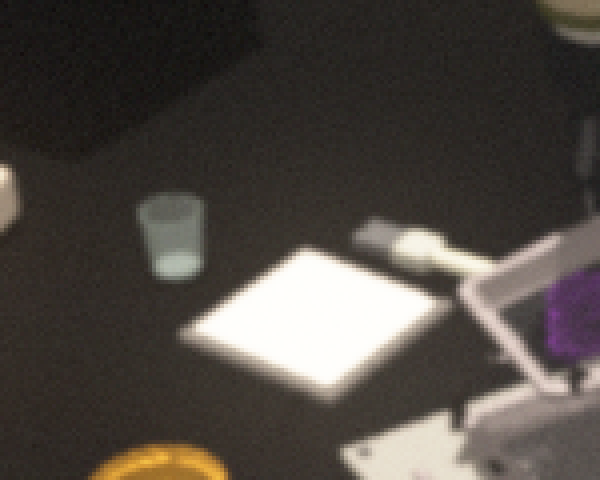

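```bash
python3 -m crank '[[[0,-5.1,2.6,-1.6,0,0],[0,-5.1,2.6,-1.6,0,0],[0,-5.1,2.6,-1.6,0,0],[0,-5.1,2.6,-1.6,0,0],[0,-5.1,2.6,-1.6,0,0],[0,-5.1,2.6,-1.6,0,0],[0,-5.1,2.6,-1.6,0,0],[0,-5.0,2.6,-1.5,0,0],[0,0,0,0,0,0]]]'
python3 - <<'E'
from h import *
save('wrist','w13.png');save('side','side13.png');T=tool();np.save('pics/T13.npy',T);print(T.round(4))
d=np.array([.4447,-.350,.4])-T[:3,3];print(T[:3,:3].T@d)
E
```

```text
time: 13.9
tool_pos: [0.4993, 0.0495, 0.4233]
tcp_rot: [-3.139, -0.0, 2.157]
contact_force: [0.4, -0.1, -2.2]
width: 0.0066
[[-5.533e-01  8.329e-01 -1.700e-03  5.000e-01]
 [ 8.330e-01  5.533e-01 -1.000e-03  5.000e-02]
 [ 2.000e-04 -2.000e-03 -1.000e+00  4.238e-01]
 [ 0.000e+00  0.000e+00  0.000e+00  1.000e+00]]
[-0.30258589 -0.26741278  0.0242437 ]
```

View pics/w13.png

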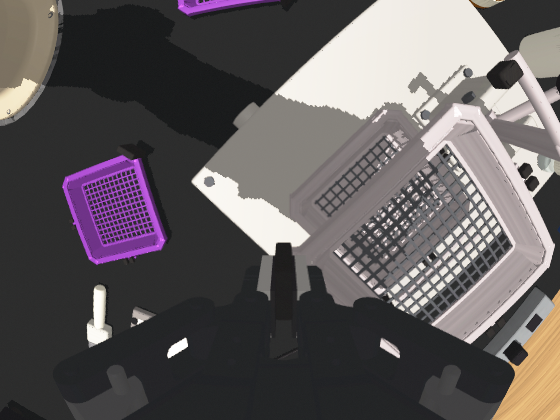

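View pics/side13.png

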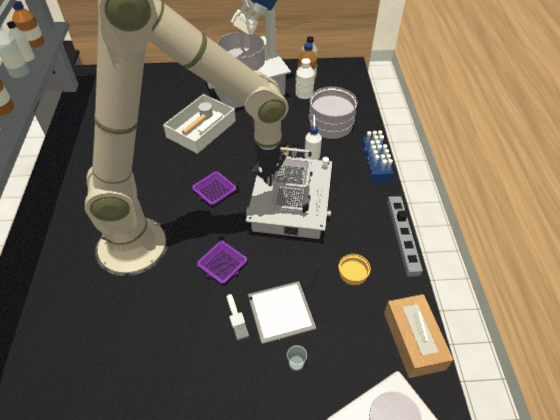

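```bash
python3 -m crank '[[[-8,-7,0,0,0,0],[-15,-13,0,0,0,0],[-22,-19,0,0,0,0],[-24,-21,0,0,0,0],[-24,-21,0,0,0,0],[-24,-21,0,0,0,0],[-24,-21,0,0,0,0],[-24,-21,0,0,0,0],[-24,-21,0,0,0,0],[-24,-21,0,0,0,0]]]'
python3 -m crank '[[[-24,-21,0,0,0,0],[-24,-21,0,0,0,0],[-20,-19,0,0,0,0],[-14,-13,0,0,0,0],[-7,-7,0,0,0,0],[0,0,0,0,0,0],[0,0,0,0,0,0]]]'
python3 - <<'E'
from h import *
save('wrist','w14.png');T=tool();np.save('pics/T14.npy',T);print(T.round(4))
d=np.array([.4447,-.350,.3])-T[:3,3];print(T[:3,:3].T@d)
E
```

```text
time: 15.0
tool_pos: [0.4625, -0.2322, 0.4241]
tcp_rot: [-3.14, 0.0, 2.157]
contact_force: [0.5, -0.1, -0.5]
width: 0.0068
time: 15.7
tool_pos: [0.4449, -0.3486, 0.424]
tcp_rot: [-3.141, -0.001, 2.158]
contact_force: [-0.6, 0.3, -2.1]
width: 0.0068
[[-5.545e-01  8.322e-01 -9.000e-04  4.451e-01]
 [ 8.322e-01  5.545e-01  2.000e-04 -3.482e-01]
 [ 6.000e-04 -6.000e-04 -1.000e+00  4.241e-01]
 [ 0.000e+00  0.000e+00  0.000e+00  1.000e+00]]
[-0.00135584 -0.00119449  0.12407233]
```

View pics/w14.png

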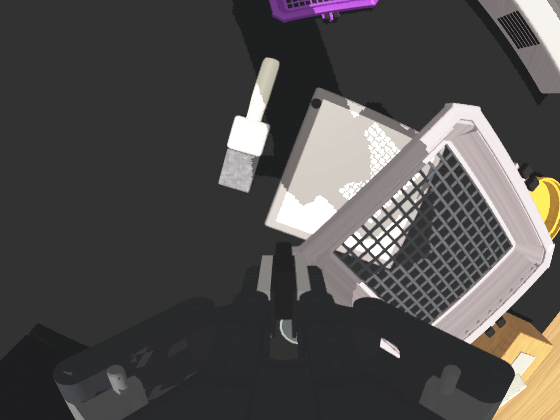

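```bash
python3 -m crank '[[[-1,-1,10,0,0,0],[0,0,20,0,0,0],[0,0,20,0,0,0],[0,0,20,0,0,0],[0,0,20,0,0,0],[0,0,15,0,0,0],[0,0,10,0,0,0],[0,0,4,0,0,0],[0,0,0,0,0,0],[0,0,0,0,0,0]]]'
python3 - <<'E'
from h import *
T=tool();np.save('pics/T15.npy',T);print(T.round(4))
p,d=save('wrist','w15.png');save('side','d15.png');save('scene','s15.png')
for u in [(460,115),(545,250),(330,230),(430,350),(345,310),(400,150)]:
    u=(u[0],u[1]);print(u,wproj_inv(T,*u,d=d[u[1],u[0]]).round(4))
for c in ['wrist','side','scene']:
  for q in ['sieve_top','light_panel','tab_grip','heel']:
    print(c,q,[(np.round(r['position']).tolist(),round(r['score'],2)) for r in bot.place_of(q,c)][:3])
ex=np.array([.52,-.2995,.104]);print(proj('side',ex),proj('scene',ex))
A=cv2.resize(cv2.imread('pics/d15.png')[250:370,200:350],None,fx=3,fy=3,interpolation=3)
B=cv2.resize(cv2.imread('pics/s15.png')[130:250,160:280],None,fx=3,fy=3,interpolation=3)
cv2.imwrite('pics/f15.png',np.hstack([A,B]))
E
```

```text
time: 16.75
tool_pos: [0.4446, -0.3507, 0.3056]
tcp_rot: [-3.141, 0.001, 2.157]
contact_force: [-0.1, -0.4, -0.9]
width: 0.0069
[[-5.535e-01  8.328e-01 -0.000e+00  4.446e-01]
 [ 8.328e-01  5.535e-01 -9.000e-04 -3.507e-01]
 [-8.000e-04 -6.000e-04 -1.000e+00  3.056e-01]
 [ 0.000e+00  0.000e+00  0.000e+00  1.000e+00]]
(460, 115) [ 0.4727 -0.2372  0.1282]
(545, 250) [ 0.582  -0.2547  0.1267]
(330, 230) [ 0.4516 -0.3216  0.1282]
(430, 350) [ 0.4706 -0.3179  0.2102]
(345, 310) [ 0.4587 -0.3331  0.1773]
(400, 150) [ 0.46   -0.2698  0.1191]
wrist sieve_top [([433.0, 250.0], 0.59)]
wrist light_panel [([386.0, 205.0], 0.89)]
wrist tab_grip [([280.0, 290.0], 0.65)]
wrist heel [([543.0, 249.0], 0.77)]
side sieve_top [([283.0, 299.0], 0.96), ([222.0, 260.0], 0.73)]
side light_panel [([282.0, 312.0], 0.95), ([282.0, 302.0], 0.16)]
side tab_grip [([254.0, 306.0], 0.95), ([221.0, 239.0], 0.67), ([296.0, 364.0], 0.39)]
side heel [([306.0, 280.0], 0.67), ([224.0, 279.0], 0.59), ([319.0, 201.0], 0.32)]
scene sieve_top [([391.0, 253.0], 0.92), ([225.0, 188.0], 0.83), ([306.0, 213.0], 0.58)]
scene light_panel [([227.0, 211.0], 0.59)]
scene tab_grip [([372.0, 251.0], 0.92), ([325.0, 210.0], 0.79), ([232.0, 163.0], 0.59)]
scene heel [([286.0, 199.0], 0.91), ([220.0, 196.0], 0.78), ([407.0, 242.0], 0.66)]
[280.93515689 296.01051566] [227.10012868 186.95513177]
```

View pics/f15.png

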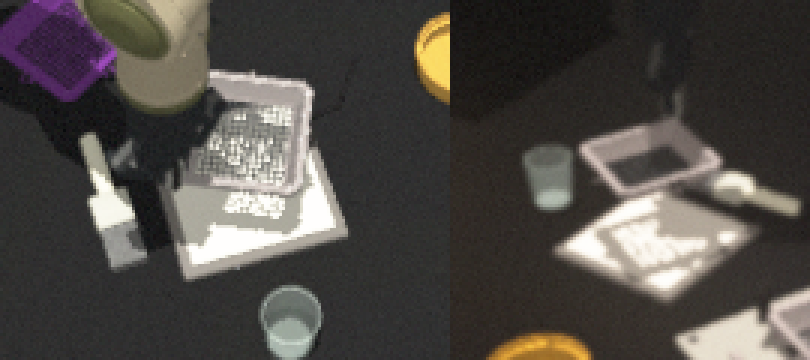

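View pics/w15.png

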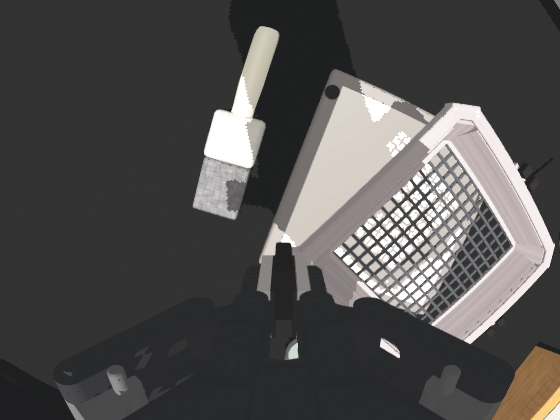

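View pics/d15.png

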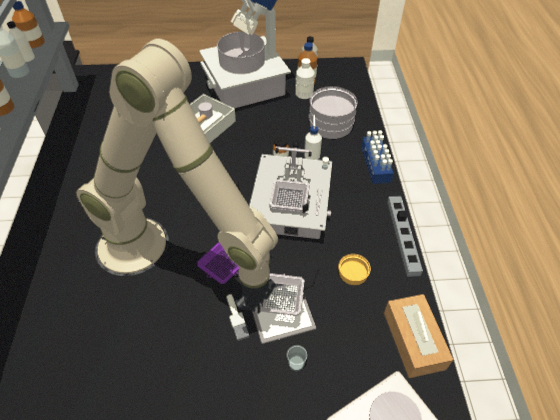

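```bash

python3 - <<'E'
from h import *
Rz=R.from_euler('z',-11.4,degrees=True).as_matrix()
C=np.array([.5204,-.3003,.105])
for c,fn,x0,y0,w,h in [('side','d15',200,250,150,120),('scene','s15',160,130,150,120)]:
    im=cv2.imread(f'pics/{fn}.png');im=cv2.resize(im,None,fx=4,fy=4,interpolation=3)
    for z in(.024,):
        a,b=.065,.050
        pts=[(a,b),(b,a),(-b,a),(-a,b),(-a,-b),(-b,-a),(b,-a),(a,-b)]
        q=np.array([proj(c,C+Rz@[x,y,z]) for x,y in pts]);cv2.polylines(im,[np.int32(q*4+2)],True,(0,0,255),1)
    s=.078;Rp=R.from_euler('z',-12.8 if 0 else 12.8-0,degrees=True).as_matrix()
    q=np.array([proj(c,np.array([.5204,-.2995,.014])+Rp.T@[x,y,0]) for x,y in[(s,s),(-s,s),(-s,-s),(s,-s)]]);cv2.polylines(im,[np.int32(q*4+2)],True,(0,255,0),1)
    cv2.imwrite(f'pics/o_{c}.png',im[y0*4:(y0+h)*4,x0*4:(x0+w)*4])
E
```

```text
(no output)
```

View pics/o_side.png

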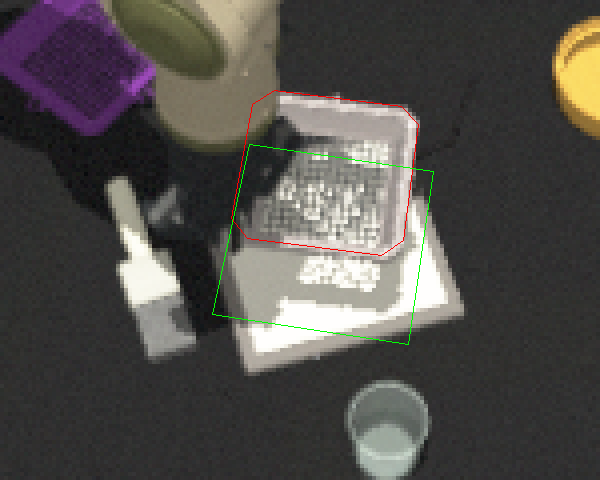

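View pics/o_scene.png

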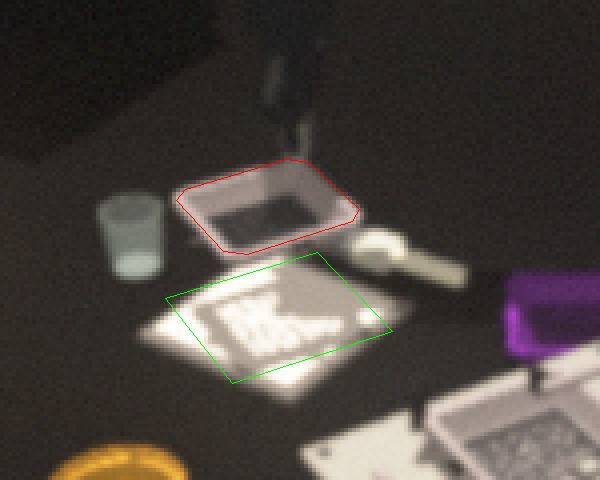

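```bash

python3 - <<'E'
from h import *
Rz=R.from_euler('z',-11.4,degrees=True).as_matrix();C=np.array([.5735,.0985,.105]);o=[]
for c,fn,x0,y0 in [('side','d15',230,140),('scene','s15',230,180)]:
    im=cv2.resize(cv2.imread(f'pics/{fn}.png'),None,fx=4,fy=4,interpolation=3)
    a,b=.065,.050;pts=[(a,b),(b,a),(-b,a),(-a,b),(-a,-b),(-b,-a),(b,-a),(a,-b)]
    q=np.array([proj(c,C+Rz@[x,y,.024]) for x,y in pts]);cv2.polylines(im,[np.int32(q*4+2)],True,(0,0,255),1)
    o.append(im[y0*4:y0*4+440,x0*4:x0*4+400])
cv2.imwrite('pics/o2.png',np.hstack(o)); print(bot.get_state()['time'],bot.get_state()['qd'].round(3))
E
```

```text
17.5 [ 0.     0.     0.     0.     0.001  0.    -0.   ]
```

View pics/o2.png

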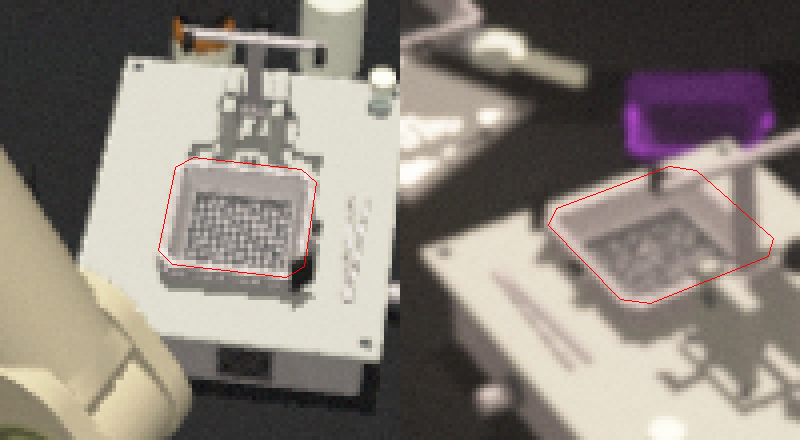

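Lower sieve is seated, the lever is back, and the upper sieve is held still, level and centred. Handing in.

```bash
python3 -c "
from rig import bot
print(bot.close_job())"
```

```text
the job is handed in; nothing more can be done
None
```

I did the whole job in the order asked and handed it in at about 17.5 s of the 64 s. The tool gave no verdict.

- **Lever:** I gripped the ball knob and swung it back until it pushed back against the stop, then let go. The camera put it at the predicted stop position to within about 3–4 mm.
- **Peel:** I tilted the upper sieve on the corner opposite its tab by about 12.75°. By the tool pose, the tab corner rose 37 mm while the opposite corner shifted less than 1 mm. I then lifted it clear, with the force reading about the sieve's own weight.
- **Lower sieve:** its drawn outline still matches the picture in both fixed cameras, so it stayed seated.
- **Final hold:** the sieve hangs by its tab with the arm still. Its underside is about 90 mm above the panel and its rim is level to within about 1.5 mm. The outline at the planned centre matches the picture to about 3 mm.
- **Other items:** nothing else on the bench looked moved. I judged this by eye and did not measure each item.

Some checks disagreed or failed:

- **Sieve centre:** the network's final sieve centre in the side view was about 1 cm off the drawn outline. I trusted the outline, since the grasp geometry agreed with it.
- **Panel position:** the network's first estimates of the panel differed by 2 cm between cameras. I used the corners of its lit square instead, which agreed to about 2 mm.
- **Missed detection:** one panel detection returned nothing.

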